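# Pry the snap-fit cover off a fuse housing

### The arm

A 6-joint arm with a two-finger parallel gripper is mounted at the origin on the work surface. World frame = base frame: x ahead of the robot, y to its left, z up, the work surface at z = 0. Lengths are in m, angles in rad, forces in N, time in s.
With the tool pointing down it reaches from about 0.25 to 0.725 m from the base axis. Payload 4 kg.
Tool frame: the origin (TCP) lies at the very end of the fingers, on their centre line; the grasp point (between the pads) lies 19 mm behind it; z points along the fingers, y is the direction in which the jaws open and shut (so a half turn about z gives the same grasp; the last joint's range is limited). The gripper opens to 85 mm and grips with 20 to 120 N. Pads are 22 mm wide; open, the fingers measure 114 mm over their backs; the gripper's body (76 mm by 85 mm) begins 54 mm behind the grasp point. The pads swing forward as they close: fully open they stand 13 mm farther back than shut.
Start: joints at [1.275, 0.241, 0.005, 1.335, 0, 1.571], TCP at [0.146, 0.478, 0.231] pointing down, gripper open.
Joint ranges: [-2.72, 2.72], [-1.05, 1.87], [-1.09, 1.28], [-1.99, 2.15], [-1.42, 1.44], [-3.14, 3.14]. Speed limits (rad/s): [2.79, 2.79, 3.14, 3.14, 3.14, 3.14].

### API

Orientations are given as a unit quaternion [x, y, z, w].
In Python, from workcell import bot gives the robot as it stands.
- The arm moves only by the shell command python3 -m crank 'ROWS'. ROWS is JSON, a list that holds one entry, the list of rows, each a list of 5 numbers: the shift along the tool's x, y, z in mm, then the turn about the tool's z in degrees, then the closure in counts, from 0 (fully open) to 255 (shut). In form: [[[tx, ty, tz, turn, grip], ...]]. A call has 1 to 12 rows; each row shifts and turns the pose as measured when the row begins, along the tool's axes as they then stand; what a row does not reach is not made up. A row lasts 1/8 s, in which the tool goes at most 62.5 mm and 10.7 degrees, less where a joint would pass 70% of its speed; a pose out of reach is approached as far as the arm can. A call is refused whole if a number of a shift passes 62.5 or a number of a turn 10.7, either way. A call with a gripper value outside its range is refused whole. The fingers move at their own pace and stop on an object; the grip force is fixed at half the most. Time passes only in rows, so rows that do not move let the fingers close. It gives the time, the measured TCP pose, the force and the opening at its end, in the units of the state.
- bot.get_obs(): the state, without advancing time (a new reading comes with each control period).
- bot.camera(name): name is "scene" or "top" or "wrist"; returns a dict with "img" (420x560x3 uint8, blue, green, red), "depth" (420x560 float32, m along the optical axis (not along the pixel's ray), 0 where there is no reading), "fx", "fy", "cx", "cy" (pixels), "R" (3x3) and "t" (3): a world point X has camera coordinates R X + t; the wrist camera has in their place "T_tool_cam" (4x4, takes a point from camera to tool coordinates, whose origin is the TCP and whose axes are the flange's). Camera axes: x right, y down, z forward; pixel columns grow to the right and rows downward; lengths in m; the calibration is good to about 2 mm. A picture is of the moment at which its call begins: read the wrist's pose just before it.
- bot.job_done(): hands the job in, once; it reports no verdict.
The state is a dict: "clock": time; "joint_pos": joint angles; "joint_vel": joint speeds; "tau": joint torques, N m; "eef_pos": TCP position; "tool_rot": TCP orientation; "ft_force": force on the tool from outside, world axes, zero at the start; "ft_torque": the same for the moment, N m; "grip_width": finger opening in m.
Only numpy, scipy, OpenCV 4.12 (cv2) and the standard library are available. Lean on these libraries where they do the work, as an engineer would, in place of code of your own. Each camera call takes 0.05 s, during which the arm holds its last target.

### The job

Take the flat pry bar, put its thin blade into the notch under the edge of the fuse housing's snap-fit cover, and lever that edge up until it pops over its clips. Leave the loosened cover resting on the housing, lay the bar back down on the bench without dropping it, and leave the spanner where it is.

Things in the scene. Friction and masses are not known exactly. Their poses are not given: they have to be found in the camera images.
- notch (a point): Middle of the notch mouth, on the front face of the grey fuse housing (fixed, 120 x 116 x 118 mm high; the similar box with a screwed lid has no notch). x: level, into the housing; y: along the face; z: up. Notch 48 mm wide, 16 high: cover underside 8 mm above this point, rigid ledge 8 mm below (front wall 5 mm thick, its outer edge is the fulcrum). Hollow 110 mm inward behind it.
- cover_edge (a point): Middle of the top front edge of the black snap-fit cover (loose plate 110 x 103 x 4 mm, 70 g); shut, 12 mm above the notch point. Far edge pivots under a lip; two sprung clips, 22 mm wide, 40 mm either side of the notch middle, hold the front. Pried up 7 mm with 10 to 20 N it snaps past them and then rests on them about 9 mm above shut. x towards far edge.
- bar_grip (a point): Grip point of the steel pry bar, at its balance, half-way up the handle (10 mm over the bench). Handle 110 x 24 wide x 20 mm high, then a straight flat blade 110 x 20 x 4 mm thick at the handle's mid-height; 220 g. x points to the tip, 148 mm ahead; butt 72 mm behind; z up. With the tip 50 mm past the notch mouth, tilt the bar on the ledge 0.45 rad, tip up, to pop the cover.
- spanner: Bystander: flat steel spanner 200 mm long, up to 38 mm wide, 8 mm high, lying beside the bar, on either side. Origin at the middle of its underside, x along it.

How it is judged:
By the outcome, as a careful person would: the job done as asked, in the order asked, and still so for the second after the job is handed in, with the robot touching nothing.
It also fails if it takes over 51 s, if anything falls off the work surface, if the arm or the gripper's body presses on something with over 40 N, if the wrist force passes 120 N, or if a joint passes its speed limit or range.

## Working session

There is one attempt and no reset: what is moved stays moved. The work goes in short steps, Python scripts to look and compute and a shell command to move; the robot and the scene stay as the last step left them, time stands still between calls to the robot, and variables do not carry over. Pictures are saved under pics/ and viewed, and the job is handed in when it is done.

```bash
ls; mkdir -p pics
python3 - <<'E'
from workcell import bot
import cv2,numpy as np
o=bot.get_obs();print(o)
for n in ["scene","top"]:
    c=bot.camera(n);cv2.imwrite(f"pics/{n}0.png",c["img"]);np.savez(f"/tmp/{n}0.npz",**c)
    print(n,c["fx"],c["cx"],c["cy"],c["R"],c["t"])
E
```

```text
pics
{'clock': 0.0, 'joint_pos': array([1.27498043e+00, 2.41412334e-01, 3.75128830e-03, 1.33519117e+00,
       4.03263375e-05, 1.57079265e+00]), 'joint_vel': array([-0.00092859,  0.00011317, -0.00064897,  0.00019411,  0.00052599,
       -0.00078404]), 'tau': array([ 5.56987015e-04, -3.72315037e+01,  2.52410334e+01,  1.68899941e-02,
       -1.01510045e-04, -7.72108905e-06]), 'eef_pos': array([0.14556903, 0.47769699, 0.2304236 ]), 'tool_rot': array([ 1.47367372e-01,  9.89081291e-01, -1.01375047e-03, -1.71432469e-04]), 'ft_force': array([-0.10593892, -0.56087145, -0.15771689]), 'ft_torque': array([-0.04745045, -0.01042181,  0.02628877]), 'grip_width': 0.08545774048357786}
scene 513.9563874838128 286.40899031440364 199.071676304619 [[-0.23056021  0.97302993 -0.0073987 ]
 [ 0.51857537  0.11643594 -0.84706686]
 [-0.82335993 -0.19913669 -0.53143485]] [ 0.14335593 -0.21221407  1.3155061 ]
top 502.7588148473768 277.4095718866525 203.88543686969558 [[ 0.02174173 -0.99898565 -0.03943316]
 [-0.99838929 -0.01962753 -0.05323142]
 [ 0.05240345  0.04052698 -0.99780331]] [-0.00455749  0.54384459  0.79332846]
```

View pics/scene0.png

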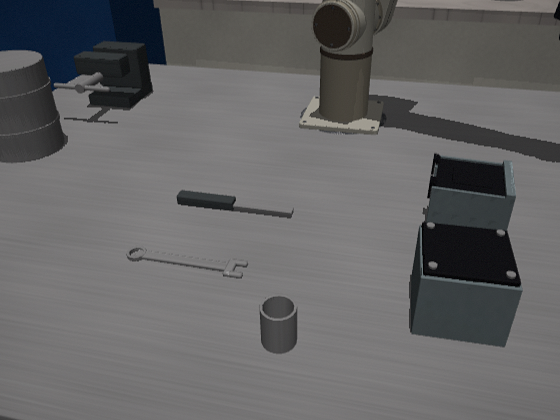

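View pics/top0.png

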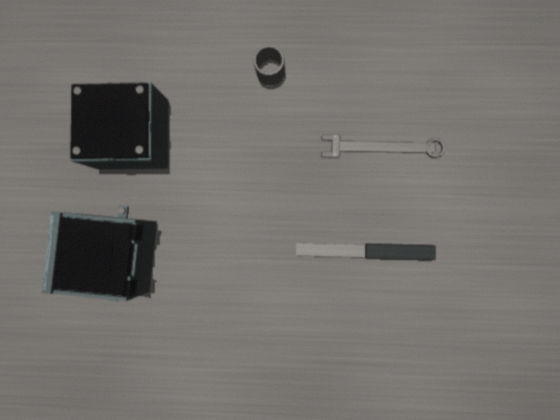

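The scene view shows the bar (178–292, 190–215), the spanner beyond it, and at right the two boxes. In the top view the snap-fit housing is at (45–135, 212–300) with its front facing right. The bar lies at (296–435, 243–260), tip to the left and pointing at the housing. Next I'll measure these.

```bash
cat > h.py <<'E'
import numpy as np,cv2
def load(n): return dict(np.load(n))
def world(c):
    d=c["depth"];v,u=np.mgrid[:d.shape[0],:d.shape[1]]
    P=np.stack([(u-c["cx"])/c["fx"]*d,(v-c["cy"])/c["fy"]*d,d],-1)
    return (P-c["t"])@c["R"]
def ray(c,u,v,z):
    r=c["R"].T@np.array([(u-c["cx"])/c["fx"],(v-c["cy"])/c["fy"],1]);o=-c["R"].T@c["t"]
    return o+r*(z-o[2])/r[2]
def proj(c,X):
    p=c["R"]@X+c["t"];return p[0]/p[2]*c["fx"]+c["cx"],p[1]/p[2]*c["fy"]+c["cy"]
E
python3 - <<'E'
from h import *
np.set_printoptions(precision=4,suppress=True)
c=load("/tmp/top0.npz");W=world(c);g=cv2.cvtColor(c["img"],cv2.COLOR_BGR2GRAY)
print("table z",np.median(W[330:400,200:500,2]))
# bar from depth
z=W[...,2]-0
for nm,(r0,r1,c0,c1) in dict(bar=(225,280,280,450),span=(120,175,310,455)).items():
    m=np.zeros(z.shape,np.uint8);m[r0:r1,c0:c1]=(z[r0:r1,c0:c1]>0.004)
    print(nm,m.sum(),np.median(z[m>0]))
    cs,_=cv2.findContours(m,0,2);k=max(cs,key=cv2.contourArea);print(cv2.boundingRect(k),cv2.minAreaRect(k))
    P=W[m>0];print(P.min(0),P.max(0))
# housing
r=(slice(195,320),slice(20,175))
zz=z[r];h=np.histogram(zz,bins=np.arange(-.01,.14,.005));print(list(zip(h[1].round(3),h[0])))
for n,rr in (("top0",(190,315,20,180)),("scene0",(140,260,390,540))):
    cc=load(f"/tmp/{n}.npz");im=cc["img"][rr[0]:rr[1],rr[2]:rr[3]]
    im=cv2.convertScaleAbs(cv2.resize(im,None,fx=4,fy=4,interpolation=cv2.INTER_CUBIC),alpha=1.8,beta=20);cv2.imwrite(f"pics/{n}z.png",im)
E
```

```text
table z -0.0003962730773394191
bar 1996 0.017274373542632643
(296, 243, 140, 17) ((365.5024108886719, 250.39540100097656), (139.31117248535156, 15.69343090057373), 1.3322198390960693)
[ 0.4389 -0.2437  0.0041] [ 0.5015 -0.0244  0.8204]
span 1398 0.006747827928792895
(321, 134, 125, 23) ((383.0, 145.0), (22.0, 124.0), 90.0)
[ 0.5015 -0.2605  0.004 ] [ 0.6781 -0.026   0.8204]
[(np.float64(-0.01), np.int64(7)), (np.float64(-0.005), np.int64(6893)), (np.float64(0.0), np.int64(3761)), (np.float64(0.005), np.int64(130)), (np.float64(0.01), np.int64(77)), (np.float64(0.015), np.int64(65)), (np.float64(0.02), np.int64(66)), (np.float64(0.025), np.int64(71)), (np.float64(0.03), np.int64(73)), (np.float64(0.035), np.int64(66)), (np.float64(0.04), np.int64(79)), (np.float64(0.045), np.int64(68)), (np.float64(0.05), np.int64(79)), (np.float64(0.055), np.int64(87)), (np.float64(0.06), np.int64(62)), (np.float64(0.065), np.int64(107)), (np.float64(0.07), np.int64(142)), (np.float64(0.075), np.int64(48)), (np.float64(0.08), np.int64(51)), (np.float64(0.085), np.int64(135)), (np.float64(0.09), np.int64(97)), (np.float64(0.095), np.int64(52)), (np.float64(0.1), np.int64(112)), (np.float64(0.105), np.int64(3161)), (np.float64(0.11), np.int64(2857)), (np.float64(0.115), np.int64(946)), (np.float64(0.12), np.int64(17)), (np.float64(0.125), np.int64(0)), (np.float64(0.13), np.int64(0)), (np.float64(0.135), np.int64(0))]
```

View pics/top0z.png

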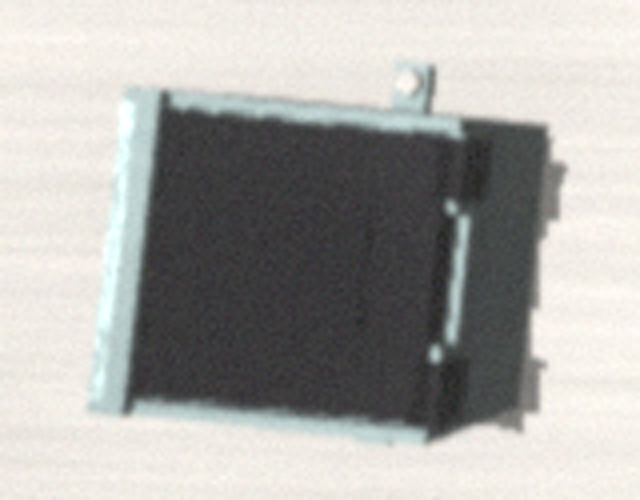

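View pics/scene0z.png

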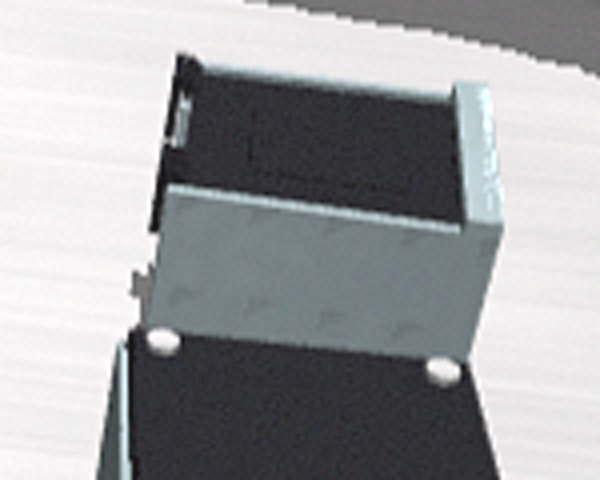

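Run:
```python
from h import *
np.set_printoptions(precision=4,suppress=True)
c=load("/tmp/top0.npz");W=world(c);f=lambda x,y:(x/4+20-.375,y/4+190-.375)
cov=W[225:285,60:120];print("cover z",np.median(cov[...,2],axis=(0,1)), np.median(cov[...,2],0)[::10])
# plane fit
A=cov.reshape(-1,3);q=np.linalg.lstsq(np.c_[A[:,:2],np.ones(len(A))],A[:,2],rcond=None)[0];print("plane",q)
zc=np.median(A[:,2])
for y in (235,245,255,265,272): print(y,W[y,128:142,2])
print("scene cover z");s=load("/tmp/scene0.npz");Ws=world(s);B=Ws[165:188,445:500].reshape(-1,3);print(np.median(B,0),B[:,2].std(),"table",np.median(Ws[300:380,60:200,2]))
for nm,p,z in [("lipfarL",(128,90),.118),("lipfarR",(90,408),.118),("frontL",(465,117),zc),("frontR",(428,440),zc),("botfrontL",(548,127),0),("botfrontR",(525,408),0),("stripL",(466,210),zc-.020),("stripR",(457,345),zc-.020),("sL",(452,205),zc-.02),("sR",(436,354),zc-.02)]:
    print(nm,ray(c,*f(*p),z))
# bar by gray mask: handle rectangle
g=cv2.cvtColor(c["img"],cv2.COLOR_BGR2GRAY).astype(int)
sub=c["img"][225:280,280:450];print(g[252,290:445:6])
h=(g<70).astype(np.uint8);h[:235]=0;h[270:]=0;h[:,:355]=0;h[:,450:]=0
k=max(cv2.findContours(h,0,2)[0],key=cv2.contourArea);R=cv2.minAreaRect(k);print(R)
for b in cv2.boxPoints(R):print(b,ray(c,*b,.02))
print("ctr",ray(c,*R[0],.02))
```

```text
cover z 0.10991970060460084 [0.1091 0.1102 0.11   0.1103 0.1104 0.1102]
plane [ 0.1425 -0.9077  0.2913]
235 [0.1095 0.1136 0.1163 0.1153 0.1156 0.1175 0.118  0.1176 0.113  0.1092
 0.1041 0.0991 0.096  0.0895]
245 [0.1109 0.1075 0.1097 0.0703 0.0721 0.0706 0.0896 0.0899 0.0897 0.0878
 0.0824 0.0805 0.0748 0.0723]
255 [0.1103 0.1056 0.0701 0.072  0.0696 0.0902 0.0878 0.0901 0.0888 0.0819
 0.0766 0.0732 0.0689 0.0637]
265 [0.1053 0.0705 0.0693 0.0714 0.0893 0.0905 0.0882 0.0877 0.0828 0.0761
 0.0742 0.0672 0.0615 0.0593]
272 [0.0704 0.0706 0.0698 0.0905 0.089  0.0866 0.0877 0.0853 0.0815 0.0754
 0.0687 0.0677 0.0585 0.0561]
scene cover z
[0.4596 0.2681 0.1111] 0.0303785808239359 table -1.9062072401568107e-05
lipfarL [0.5203 0.324  0.118 ]
lipfarR [0.4077 0.3325 0.118 ]
frontL [0.5134 0.2048 0.1099]
frontR [0.3986 0.2139 0.1099]
botfrontL [0.5118 0.2058 0.    ]
botfrontR [0.3968 0.2113 0.    ]
stripL [0.4796 0.2097 0.0899]
stripR [0.4304 0.2112 0.0899]
sL [0.4814 0.215  0.0899]
sR [0.4269 0.2189 0.0899]
[122 138 144 148 147 145 145 145 145 145 146 145 142  63  63  60  60  61
  58  58  58  60  58  58  61 124]
((399.4909362792969, 251.86227416992188), (69.30333709716797, 15.295221328735352), 1.4320963621139526)
[364.659  258.6415] [ 0.4599 -0.1329  0.02  ]
[365.0412 243.351 ] [ 0.4839 -0.1332  0.02  ]
[434.3229 245.0831] [ 0.4836 -0.2413  0.02  ]
[433.9406 260.3735] [ 0.4597 -0.2408  0.02  ]
ctr [ 0.4718 -0.1872  0.02  ]
```

Run:
```python
from h import *
c=load("/tmp/top0.npz");im=cv2.resize(c["img"][225:280,285:445],None,fx=5,fy=5,interpolation=cv2.INTER_CUBIC);cv2.imwrite("pics/bar0z.png",cv2.convertScaleAbs(im,alpha=1.5))
```

```text
(no output)
```

View pics/bar0z.png

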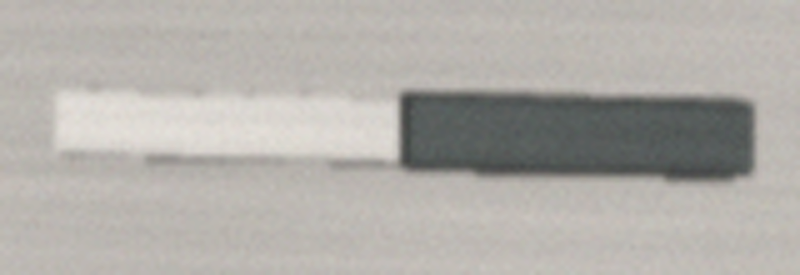

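Snap-fit housing: cover top at z≈0.110 and ledge at 0.090, so the notch is at about (0.455, 0.210, 0.098), facing 4° off +y. Bar grip is at about (0.472, -0.170), pointing along +y. I'll turn the tool first, then travel.

```bash
cat > st.py <<'E'
import sys,numpy as np
from scipy.spatial.transform import Rotation as R
from workcell import bot
def go(x,y,z,yaw):
    o=bot.get_obs();r=R.from_quat(o["tool_rot"]).as_matrix()
    d=r.T@(np.array([x,y,z])-o["eef_pos"])*1000
    a=np.degrees(np.arctan2(r[1,0],r[0,0]))
    print("t",round(o["clock"],2),"p",o["eef_pos"].round(4),"yaw",a.round(2),"tilt z",r[:,2].round(3),"F",o["ft_force"].round(1),"w",round(o["grip_width"],4),"q",o["joint_pos"].round(2))
    print("need mm",d.round(1),"turn(cw)",round(a-yaw,2))
if __name__=="__main__": go(*map(float,sys.argv[1:]))
E
python3 -m crank '[[[0,0,0,10.4,0],[0,0,0,10.4,0],[0,0,0,10.4,0],[0,0,0,10.4,0],[0,0,0,10.4,0],[0,0,0,10.4,0],[0,0,0,10.4,0]]]'; python3 st.py 0.4718 -0.170 0.12 90
```

```text
clock: 0.98
eef_pos: [0.1448, 0.4751, 0.2266]
tool_rot: [0.72, 0.694, -0.005, 0.003]
ft_force: [-0.4, 0.2, -0.3]
grip_width: 0.0856
t 0.97 p [0.1448 0.4751 0.2266] yaw 87.9 tilt z [-0.003 -0.011 -1.   ] F [-0.4  0.2 -0.3] w 0.0856 q [ 1.28  0.24 -0.    1.34  0.    2.88]
need mm [-631.5  350.8  112.3] turn(cw) -2.1
```

```bash
python3 -m crank '[[[-52,29,4,-2.1,0],[-52,29,4,0,0],[-52,29,4,0,0],[-52,29,4,0,0],[-52,29,4,0,0],[-52,29,4,0,0],[-52,29,4,0,0],[-52,29,4,0,0],[-52,29,4,0,0],[-52,29,4,0,0],[-52,29,4,0,0],[0,0,0,0,0]]]'; python3 st.py 0.4718 -0.170 0.12 90
```

```text
clock: 2.48
eef_pos: [0.4711, -0.1153, 0.1828]
tool_rot: [0.706, 0.708, -0.005, 0.003]
ft_force: [-0.7, 0.4, -0.5]
grip_width: 0.0854
t 2.48 p [ 0.4711 -0.1153  0.1828] yaw 90.2 tilt z [-0.003 -0.011 -1.   ] F [-0.7  0.4 -0.5] w 0.0854 q [-0.23  0.24 -0.13  1.21 -0.01  1.33]
need mm [-54.    0.7  63.4] turn(cw) 0.2
```

```bash
python3 -m crank '[[[-40,0,30,0,0],[-14,0.7,30,0,0],[0,0,0,0,0]]]'; python3 st.py 0.4718 -0.170 0.003 90
python3 - <<'E'
from workcell import bot
from h import *
from scipy.spatial.transform import Rotation as Ro
o=bot.get_obs();c=bot.camera("wrist");cv2.imwrite("pics/w1.png",c["img"])
T=np.array(c["T_tool_cam"]);r=Ro.from_quat(o["tool_rot"]).as_matrix()
Rwc=r@T[:3,:3];tw=r@T[:3,3]+o["eef_pos"]
d=dict(img=c["img"],depth=c["depth"],fx=c["fx"],fy=c["fy"],cx=c["cx"],cy=c["cy"],R=Rwc.T,t=-Rwc.T@tw);np.savez("/tmp/w1.npz",**d)
W=world(d);m=((W[...,2]>.015)&(W[...,2]<.025)).astype(np.uint8)
k=max(cv2.findContours(m,0,2)[0],key=cv2.contourArea);R=cv2.minAreaRect(k);print(R)
for b in cv2.boxPoints(R):print(b,ray(d,*b,.02).round(4))
print("ctr",ray(d,*R[0],.02).round(4),np.median(W[m>0][:,2]))
E
```

```text
clock: 2.85
eef_pos: [0.4706, -0.1691, 0.1215]
tool_rot: [0.705, 0.709, -0.005, 0.001]
ft_force: [-0.1, -0.1, -0.3]
grip_width: 0.0854
t 2.85 p [ 0.4706 -0.1691  0.1215] yaw 90.27 tilt z [-0.005 -0.008 -1.   ] F [-0.1 -0.1 -0.3] w 0.0854 q [-0.34  0.32 -0.19  1.07 -0.01  1.23]
need mm [1.000e-01 1.800e+00 1.185e+02] turn(cw) 0.27
((283.0, 233.0), (132.0, 32.0), 90.0)
[267. 167.] [ 0.4606 -0.1343  0.02  ]
[299. 167.] [ 0.4841 -0.1342  0.02  ]
[299. 299.] [ 0.4864 -0.2438  0.02  ]
[267. 299.] [ 0.4598 -0.244   0.02  ]
ctr [ 0.4727 -0.1857  0.02  ] 0.021019265048484816
```

View pics/w1.png

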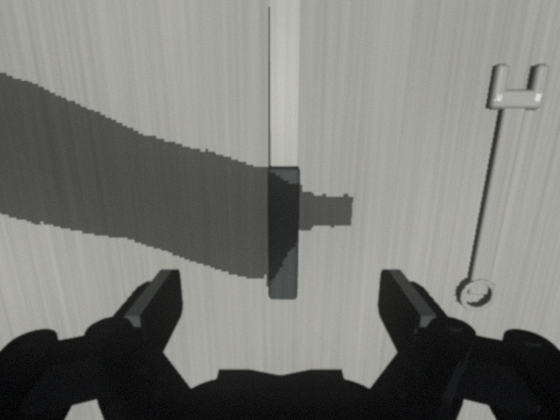

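The wrist view has the handle at (267–299, 167–299), which puts the grip at about (0.472, -0.172). The spanner is well clear to the right. I'll descend.

```bash
python3 -m crank '[[[-2,1.5,40,0,0],[0,0,40,0,0],[0,0,24,0,0],[0,0,0,0,0]]]'; python3 st.py 0.4722 -0.172 0.003 90
```

```text
clock: 3.4
eef_pos: [0.4783, -0.1681, 0.0239]
tool_rot: [0.703, 0.711, -0.001, 0.007]
ft_force: [0.3, 0.4, 0.1]
grip_width: 0.0855
t 3.4 p [ 0.4783 -0.1681  0.0239] yaw 90.71 tilt z [ 0.009 -0.011 -1.   ] F [0.3 0.4 0.1] w 0.0855 q [-0.33  0.44 -0.31  0.82 -0.01  1.22]
need mm [-3.6 -6.3 20.9] turn(cw) 0.71
```

```bash
python3 -m crank '[[[-4,-6,8,0.7,0],[0,0,6,0,0],[0,0,0,0,0],[0,0,0,0,0]]]'; python3 st.py 0.4722 -0.172 0.003 90
```

```text
clock: 3.9
eef_pos: [0.4757, -0.1726, 0.0139]
tool_rot: [0.707, 0.707, 0.001, 0.011]
ft_force: [-0.0, -0.4, 0.9]
grip_width: 0.0853
t 3.9 p [ 0.4757 -0.1726  0.0139] yaw 90.06 tilt z [ 0.016 -0.014 -1.   ] F [-0.  -0.4  0.9] w 0.0853 q [-0.34  0.44 -0.33  0.78 -0.01  1.23]
need mm [ 0.7 -3.6 10.9] turn(cw) 0.06
```

```bash
python3 -m crank '[[[0.5,-3.5,6,0,0],[0,0,4.5,0,0],[0,0,0,0,0]]]'; python3 st.py 0.4722 -0.172 0.003 90
```

```text
clock: 4.28
eef_pos: [0.4722, -0.1724, 0.003]
tool_rot: [0.707, 0.707, 0.001, 0.011]
ft_force: [-0.4, 0.1, -0.0]
grip_width: 0.0855
t 4.28 p [ 0.4722 -0.1724  0.003 ] yaw 90.04 tilt z [ 0.017 -0.014 -1.   ] F [-0.4  0.1 -0. ] w 0.0855 q [-0.35  0.46 -0.35  0.75 -0.01  1.22]
need mm [ 0.4 -0.  -0. ] turn(cw) 0.04
```

```bash
python3 -m crank '[[[0,0,0,0,255],[0,0,0,0,255],[0,0,0,0,255],[0,0,0,0,255],[0,0,0,0,255],[0,0,0,0,255],[0,0,0,0,255]]]'; python3 st.py 0.4722 -0.172 0.003 90
```

```text
clock: 5.15
eef_pos: [0.4726, -0.1725, 0.0032]
tool_rot: [0.707, 0.707, 0.001, 0.011]
ft_force: [-0.6, -0.4, 0.1]
grip_width: 0.0224
t 5.15 p [ 0.4726 -0.1725  0.0032] yaw 90.04 tilt z [ 0.017 -0.014 -1.   ] F [-0.6 -0.4  0.1] w 0.0224 q [-0.35  0.45 -0.35  0.75 -0.01  1.22]
need mm [ 0.5 -0.4  0.2] turn(cw) 0.04
```

```bash
python3 -m crank '[[[0,0,-20,0,255],[0,0,-30,0,255],[0,0,-30,0,255],[0,0,-10,0,255],[0,0,0,0,255]]]'; python3 st.py 0.4429 0.0374 0.095 86
```

```text
clock: 5.78
eef_pos: [0.468, -0.1701, 0.0921]
tool_rot: [0.707, 0.707, -0.001, 0.007]
ft_force: [0.7, -1.0, -2.2]
grip_width: 0.0227
t 5.78 p [ 0.468  -0.1701  0.0921] yaw 90.05 tilt z [ 0.01  -0.011 -1.   ] F [ 0.7 -1.  -2.2] w 0.0227 q [-0.34  0.33 -0.25  0.97 -0.01  1.23]
need mm [207.5 -24.9  -5.5] turn(cw) 4.05
```

```bash
python3 -m crank '[[[30,-4,0,0,255],[40,-5,0,1,255],[40,-5,0,1,255],[40,-4,-1,1,255],[30,-3,-1,1,255],[15,-3,-1,0,255],[0,0,0,0,255],[0,0,0,0,255]]]'; python3 st.py 0.4429 0.0374 0.091 86
python3 - <<'E'
from workcell import bot
import cv2,numpy as np
for n in ["top","scene"]:
    c=bot.camera(n);np.savez(f"/tmp/{n}1.npz",**c);cv2.imwrite(f"pics/{n}1.png",c["img"])
E
```

```text
clock: 6.78
eef_pos: [0.4423, 0.0293, 0.0828]
tool_rot: [0.733, 0.681, -0.006, 0.002]
ft_force: [-0.4, -1.2, -1.3]
grip_width: 0.0226
t 6.78 p [0.4423 0.0293 0.0828] yaw 85.77 tilt z [-0.006 -0.012 -1.   ] F [-0.4 -1.2 -1.3] w 0.0226 q [ 0.07  0.26 -0.38  0.93 -0.01  1.72]
need mm [ 8.  -0.1 -8.3] turn(cw) -0.23
```

View pics/scene1.png

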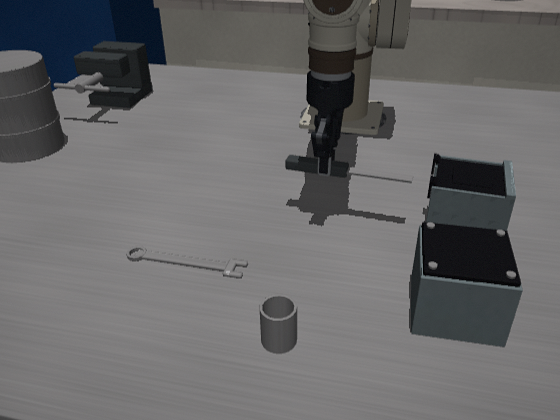

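View pics/top1.png

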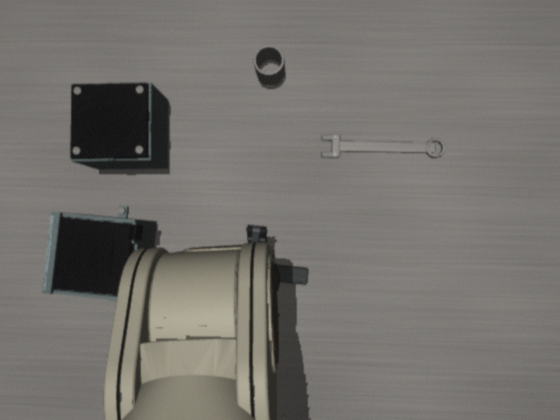

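The scene view shows the bar level in the jaws with its tip at (412, 181), short of the notch at about (433, 172). The arm hides the bar in the top view. I'll fit the blade from the scene view's depth.

Run:
```python
from h import *
np.set_printoptions(precision=4,suppress=True)
c=load("/tmp/scene1.npz");W=world(c)
for u in range(340,418,5):
    col=W[165:190,u]; k=col[:,2]>.05
    if k.any(): print(u,np.where(k)[0][[0,-1]]+165,np.median(col[k],0))
im=cv2.convertScaleAbs(cv2.resize(c["img"][130:230,280:460],None,fx=4,fy=4,interpolation=cv2.INTER_CUBIC),alpha=1.6,beta=15);cv2.imwrite("pics/scene1z.png",im)
```

```text
340 [165 177] [0.4561 0.0557 0.0929]
345 [165 177] [0.4556 0.0643 0.0936]
350 [167 174] [0.4483 0.0719 0.0915]
355 [168 175] [0.4501 0.0807 0.0921]
360 [169 176] [0.4529 0.0895 0.0922]
365 [169 176] [0.4497 0.0977 0.0921]
370 [170 177] [0.4525 0.1065 0.0924]
375 [171 178] [0.4531 0.115  0.0917]
380 [171 178] [0.4523 0.1233 0.0922]
385 [172 179] [0.454  0.1317 0.0921]
390 [173 180] [0.4559 0.1402 0.0923]
395 [173 181] [0.4545 0.1484 0.0919]
400 [174 181] [0.456  0.1567 0.0922]
405 [175 182] [0.4569 0.165  0.0924]
410 [175 183] [0.4562 0.1731 0.092 ]
```

View pics/scene1z.png

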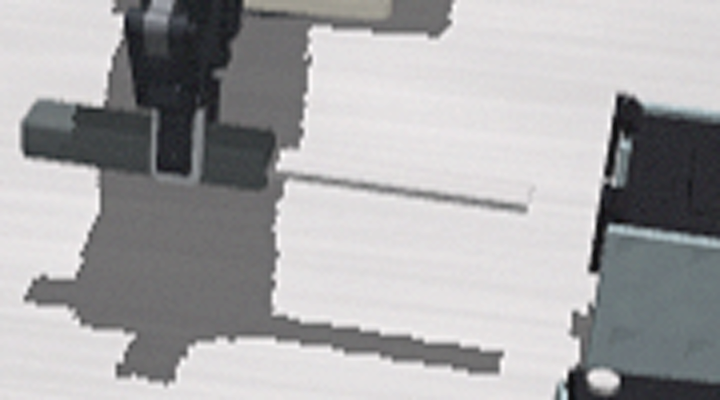

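```bash
python3 -m crank '[[[0,0,-8,0,255],[0,0,0,0,255]]]'; python3 st.py 0.4482 0.1122 0.091 86
```

```text
clock: 7.12
eef_pos: [0.443, 0.0279, 0.0918]
tool_rot: [0.734, 0.679, -0.006, 0.003]
ft_force: [-0.1, 0.5, -1.8]
grip_width: 0.0225
t 7.12 p [0.443  0.0279 0.0918] yaw 85.58 tilt z [-0.005 -0.012 -1.   ] F [-0.1  0.5 -1.8] w 0.0225 q [ 0.07  0.25 -0.37  0.95 -0.01  1.72]
need mm [84.4 -1.3 -0.3] turn(cw) -0.42
```

```bash
python3 -m crank '[[[12,0,-0.5,0,255],[13,0,-0.5,0,255],[0,0,0,0,255]]]'; python3 st.py 0.4482 0.1122 0.091 86
```

```text
clock: 7.5
eef_pos: [0.4455, 0.0545, 0.0929]
tool_rot: [0.734, 0.679, -0.005, 0.003]
ft_force: [-0.5, -0.4, -2.8]
grip_width: 0.0227
t 7.5 p [0.4455 0.0545 0.0929] yaw 85.54 tilt z [-0.004 -0.011 -1.   ] F [-0.5 -0.4 -2.8] w 0.0227 q [ 0.13  0.26 -0.36  0.96 -0.01  1.78]
need mm [57.7 -1.8  1.2] turn(cw) -0.46
```

```bash
python3 -m crank '[[[12,-0.5,0.5,0,255],[12,-0.5,0.5,0,255],[0,0,0,0,255]]]'; python3 st.py 0.4482 0.1122 0.091 86
python3 - <<'E'
from workcell import bot
from h import *
c=bot.camera("scene");W=world(c)
im=cv2.convertScaleAbs(cv2.resize(c["img"][130:230,320:500],None,fx=4,fy=4,interpolation=cv2.INTER_CUBIC),alpha=1.6,beta=15);cv2.imwrite("pics/scene2z.png",im)
E
```

```text
clock: 7.88
eef_pos: [0.4461, 0.0808, 0.0912]
tool_rot: [0.734, 0.68, -0.006, 0.003]
ft_force: [-0.7, 0.3, -2.0]
grip_width: 0.0227
t 7.88 p [0.4461 0.0808 0.0912] yaw 85.62 tilt z [-0.005 -0.011 -1.   ] F [-0.7  0.3 -2. ] w 0.0227 q [ 0.19  0.27 -0.35  0.96 -0.01  1.83]
need mm [31.5 -0.3 -0.1] turn(cw) -0.38
```

View pics/scene2z.png

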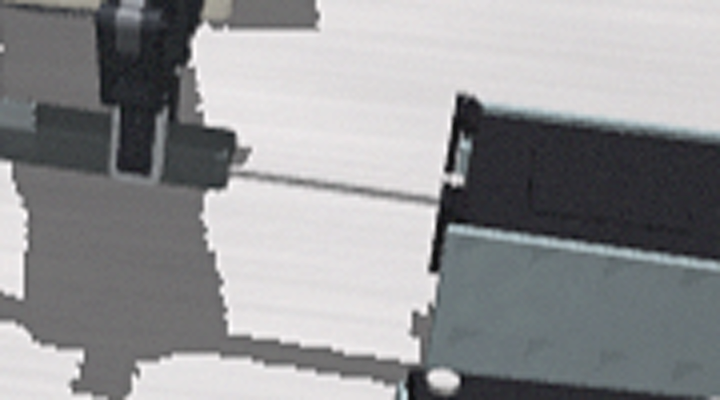

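The blade passes behind the near clip at about (438, 200) with no contact force, so its tip should be in the notch. I'll push it in the rest of the way.

```bash
python3 -m crank '[[[10,0,0.2,0,255],[10,0,0,0,255],[9,0,0,0,255],[0,0,0,0,255]]]'; python3 st.py 0.4482 0.1122 0.084 86
```

```text
clock: 8.43
eef_pos: [0.4485, 0.1112, 0.0906]
tool_rot: [0.734, 0.679, -0.006, 0.003]
ft_force: [0.8, -0.4, -2.2]
grip_width: 0.0226
t 8.43 p [0.4485 0.1112 0.0906] yaw 85.57 tilt z [-0.005 -0.012 -1.   ] F [ 0.8 -0.4 -2.2] w 0.0226 q [ 0.25  0.29 -0.32  0.97 -0.01  1.9 ]
need mm [ 1.1 -0.3  6.6] turn(cw) -0.43
```

```bash
python3 -m crank '[[[0,0,5,0,255],[0,0,5,0,255],[0.2,0,4,0,255],[0,0,0,0,255]]]'; python3 st.py 0.4482 0.1122 0.084 86
```

```text
clock: 8.93
eef_pos: [0.4491, 0.1111, 0.0768]
tool_rot: [0.734, 0.679, -0.005, 0.003]
ft_force: [-1.0, -0.6, 2.2]
grip_width: 0.0228
t 8.93 p [0.4491 0.1111 0.0768] yaw 85.53 tilt z [-0.003 -0.01  -1.   ] F [-1.  -0.6  2.2] w 0.0228 q [ 0.25  0.3  -0.34  0.93 -0.01  1.9 ]
need mm [ 0.9 -1.  -7.2] turn(cw) -0.47
```

```bash
python3 -m crank '[[[0.5,0,5,0,255],[0.8,0,5,0,255],[1,0,5,0,255],[0,0,0,0,255]]]'; python3 st.py 0.4482 0.1122 0.084 86
python3 - <<'E'
from workcell import bot
from h import *
c=bot.camera("scene");W=world(c)
im=cv2.convertScaleAbs(cv2.resize(c["img"][130:230,320:500],None,fx=4,fy=4,interpolation=cv2.INTER_CUBIC),alpha=1.6,beta=15);cv2.imwrite("pics/scene3z.png",im)
E
```

```text
clock: 9.43
eef_pos: [0.4498, 0.1127, 0.0611]
tool_rot: [0.735, 0.679, -0.004, 0.004]
ft_force: [-0.9, -1.4, 2.8]
grip_width: 0.0229
t 9.43 p [0.4498 0.1127 0.0611] yaw 85.47 tilt z [-0.002 -0.011 -1.   ] F [-0.9 -1.4  2.8] w 0.0229 q [ 0.25  0.33 -0.36  0.89 -0.01  1.9 ]
need mm [ -0.9  -1.5 -22.8] turn(cw) -0.53
```

View pics/scene3z.png

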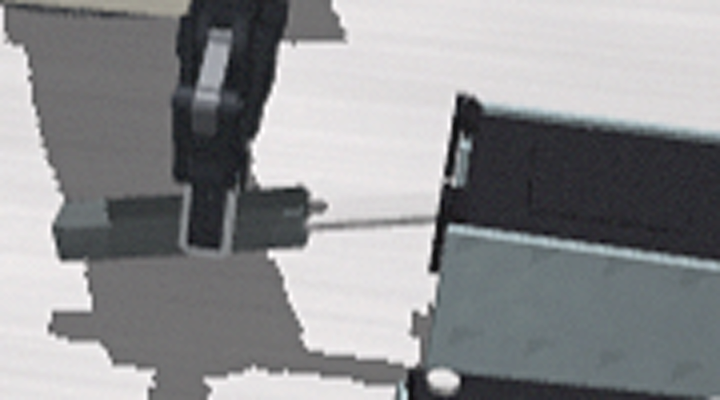

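The bar is pivoting in the pads as planned: the blade slopes up towards the notch at (435, 218) and the cover is still shut. I'll keep pressing down.

```bash
python3 -m crank '[[[1,0,4,0,255],[1.2,0,4,0,255],[0,0,0,0,255]]]'; python3 st.py 0.4482 0.1122 0.084 86
```

```text
clock: 9.85
eef_pos: [0.4507, 0.1136, 0.0548]
tool_rot: [0.734, 0.679, -0.005, 0.006]
ft_force: [-2.1, -2.5, 6.8]
grip_width: 0.0226
t 9.85 p [0.4507 0.1136 0.0548] yaw 85.47 tilt z [ 0.001 -0.015 -1.   ] F [-2.1 -2.5  6.8] w 0.0226 q [ 0.26  0.33 -0.37  0.87 -0.01  1.91]
need mm [ -2.   -2.4 -29.2] turn(cw) -0.53
```

```bash
python3 -m crank '[[[1.5,0,4,0,255],[1.5,0,4,0,255],[0,0,0,0,255]]]'; python3 st.py 0.4482 0.1122 0.084 86
python3 - <<'E'
from workcell import bot
from h import *
c=bot.camera("scene");W=world(c)
im=cv2.convertScaleAbs(cv2.resize(c["img"][130:230,320:500],None,fx=4,fy=4,interpolation=cv2.INTER_CUBIC),alpha=1.6,beta=15);cv2.imwrite("pics/scene4z.png",im)
E
```

```text
clock: 10.22
eef_pos: [0.4504, 0.1157, 0.0464]
tool_rot: [0.735, 0.679, -0.005, 0.006]
ft_force: [-0.8, -2.1, 2.5]
grip_width: 0.023
t 10.22 p [0.4504 0.1157 0.0464] yaw 85.46 tilt z [ 0.    -0.016 -1.   ] F [-0.8 -2.1  2.5] w 0.023 q [ 0.26  0.35 -0.38  0.85 -0.02  1.91]
need mm [ -4.3  -1.9 -37.5] turn(cw) -0.54
```

View pics/scene4z.png

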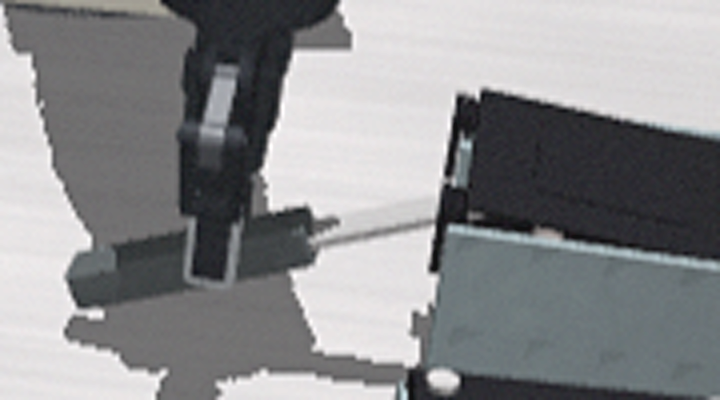

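The cover is up at the front: a gap shows along the side wall at (475–560, 215–235), and the force dropped from 6.8 to 2.5 N. I'll press a little further to make sure it is over both clips.

```bash
python3 -m crank '[[[1.5,0,3,0,255],[1,0,2,0,255],[0,0,0,0,255]]]'; python3 st.py 0.4482 0.1122 0.084 86
python3 - <<'E'
from workcell import bot
from h import *
c=bot.camera("scene");W=world(c)
np.set_printoptions(precision=4,suppress=True)
for u in (442,448,455,465,480,495): print(u,np.median(W[160:180,u],0), )
im=cv2.convertScaleAbs(cv2.resize(c["img"][130:230,320:500],None,fx=4,fy=4,interpolation=cv2.INTER_CUBIC),alpha=1.6,beta=15);cv2.imwrite("pics/scene5z.png",im)
E
```

```text
clock: 10.65
eef_pos: [0.4506, 0.1176, 0.0409]
tool_rot: [0.735, 0.678, -0.006, 0.007]
ft_force: [-1.3, -3.1, 2.4]
grip_width: 0.0224
t 10.65 p [0.4506 0.1176 0.0409] yaw 85.44 tilt z [-0.    -0.018 -1.   ] F [-1.3 -3.1  2.4] w 0.0224 q [ 0.27  0.36 -0.38  0.84 -0.02  1.92]
need mm [ -6.4  -1.9 -43. ] turn(cw) -0.56
442 [0.4745 0.2194 0.1258]
448 [0.4708 0.2289 0.1248]
455 [0.4677 0.2399 0.1237]
465 [0.4586 0.256  0.1214]
480 [0.4483 0.2802 0.1175]
495 [0.4332 0.3056 0.113 ]
```

View pics/scene5z.png

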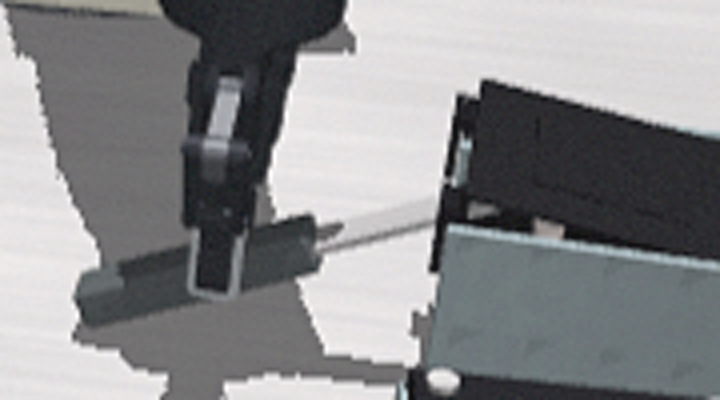

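Front edge is now about 16 mm above shut, well over the clips. I'll draw the blade out quickly along its own slope so it lowers the cover onto the clips without dragging it.

```bash
python3 -m crank '[[[-14,0,6,0,255],[-30,0,0,0,255],[-30,0,0,0,255],[0,0,0,0,255]]]'; python3 st.py 0.4482 0.1122 0.084 86
python3 - <<'E'
from workcell import bot
from h import *
c=bot.camera("scene");W=world(c);np.savez("/tmp/scene6.npz",**c)
np.set_printoptions(precision=4,suppress=True)
for u in (442,448,455,465,480,495): print(u,np.median(W[160:180,u],0), )
im=cv2.convertScaleAbs(cv2.resize(c["img"][130:230,300:500],None,fx=4,fy=4,interpolation=cv2.INTER_CUBIC),alpha=1.6,beta=15);cv2.imwrite("pics/scene6z.png",im)
E
```

```text
clock: 11.2
eef_pos: [0.4433, 0.0416, 0.0335]
tool_rot: [0.734, 0.679, -0.006, 0.005]
ft_force: [0.7, 1.2, -1.3]
grip_width: 0.0229
t 11.2 p [0.4433 0.0416 0.0335] yaw 85.56 tilt z [-0.002 -0.016 -1.   ] F [ 0.7  1.2 -1.3] w 0.0229 q [ 0.1   0.33 -0.44  0.8  -0.02  1.75]
need mm [ 69.9  -0.7 -51.6] turn(cw) -0.44
442 [0.4664 0.2202 0.1211]
448 [0.4611 0.2299 0.12  ]
455 [0.4578 0.2409 0.1194]
465 [0.4532 0.2568 0.1184]
480 [0.4419 0.2812 0.1156]
495 [0.4315 0.3059 0.1119]
```

View pics/scene6z.png

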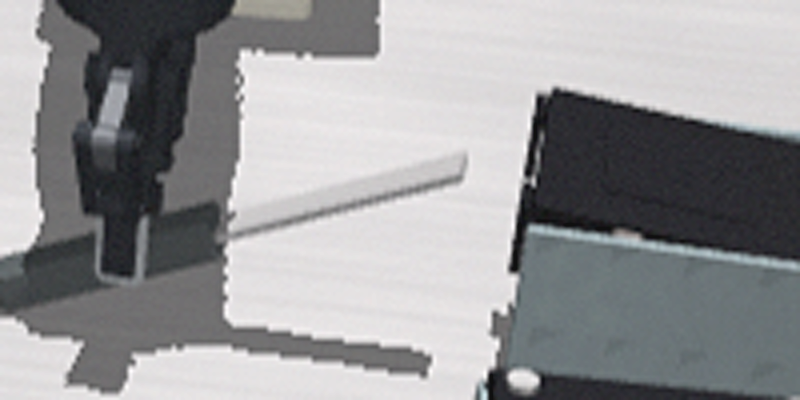

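The cover rests propped at the front, about 9–11 mm above shut, with the far edge still low under its lip. The blade tip at (465, 165) is clear of the housing. I'll carry the bar back towards its old place.

```bash
python3 -m crank '[[[-5,0,-15,0,255],[-30,0,-5,0,255],[-40,0,0,0,255],[-40,0,0,0,255],[-40,0,0,0,255],[-25,0,0,0,255],[-10,0,0,0,255],[0,0,0,0,255],[0,0,0,0,255]]]'; python3 st.py 0.45 -0.16 0.03 86
python3 - <<'E'
from workcell import bot
from h import *
c=bot.camera("top");W=world(c);np.savez("/tmp/top7.npz",**c)
np.set_printoptions(precision=4,suppress=True)
for r in (240,250,260,270): print(r,W[r,48:140:6,2])
im=cv2.convertScaleAbs(cv2.resize(c["img"][190:315,20:180],None,fx=4,fy=4,interpolation=cv2.INTER_CUBIC),alpha=1.8,beta=20);cv2.imwrite("pics/top7z.png",im);cv2.imwrite("pics/top7.png",c["img"])
E
```

```text
clock: 12.38
eef_pos: [0.4305, -0.1463, 0.0536]
tool_rot: [0.73, 0.683, -0.004, 0.003]
ft_force: [0.3, 0.3, -2.5]
grip_width: 0.0228
t 12.38 p [ 0.4305 -0.1463  0.0536] yaw 86.22 tilt z [-0.003 -0.01  -1.   ] F [ 0.3  0.3 -2.5] w 0.0228 q [-0.32  0.32 -0.4   0.85 -0.01  1.32]
need mm [-12.1  20.4  23.7] turn(cw) 0.22
240 [0.1168 0.1166 0.1081 0.1112 0.1109 0.1145 0.1149 0.1165 0.1164 0.118
 0.1179 0.1195 0.1203 0.1203 0.1069 0.0854]
250 [0.1157 0.1186 0.112  0.1107 0.1118 0.1125 0.1151 0.1158 0.1162 0.1171
 0.1166 0.1211 0.1192 0.1202 0.0694 0.0825]
260 [0.1175 0.1174 0.1112 0.1109 0.1123 0.1142 0.1146 0.1172 0.1174 0.1192
 0.1185 0.1189 0.1217 0.1216 0.0897 0.0759]
270 [0.1194 0.1147 0.1109 0.1137 0.1154 0.1136 0.1125 0.1183 0.1185 0.1187
 0.1192 0.1201 0.1198 0.1218 0.0897 0.0709]
```

View pics/top7z.png

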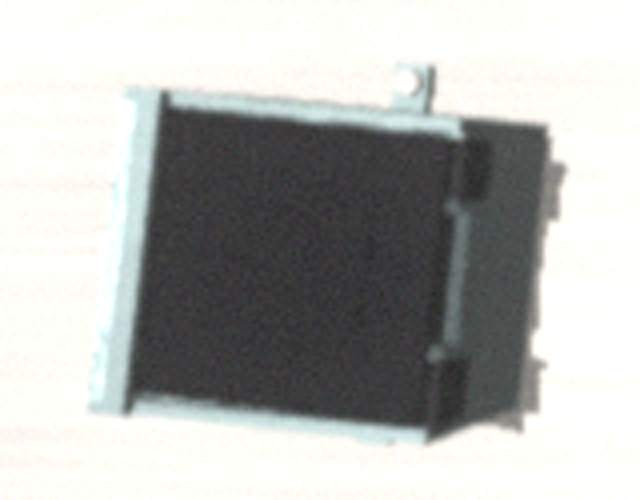

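View pics/top7.png

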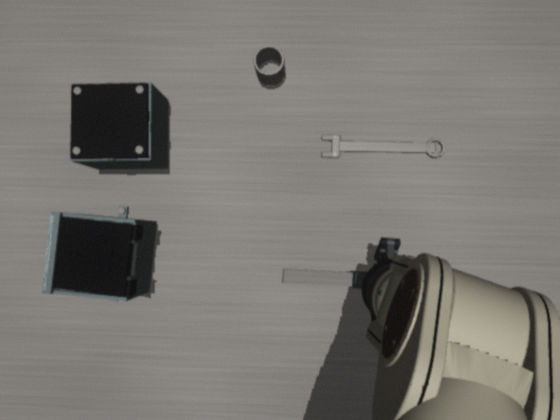

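The top view shows the cover with its rear still under the lip and its front on the clips at z≈0.120, 10 mm above shut. The spanner is unmoved. Next I'll lower the bar; its butt should touch first and the bar will pivot flat.

```bash
python3 -m crank '[[[-6,10,0,0,255],[-6,10,6,0,255],[0,0,8,0,255],[0,0,0,0,255]]]'; python3 st.py 0.45 -0.16 0.003 86
```

```text
clock: 12.92
eef_pos: [0.4518, -0.159, 0.0385]
tool_rot: [0.729, 0.685, -0.004, 0.003]
ft_force: [-0.0, 0.7, -2.7]
grip_width: 0.0225
t 12.93 p [ 0.4518 -0.159   0.0385] yaw 86.42 tilt z [-0.002 -0.01  -1.   ] F [-0.   0.7 -2.7] w 0.0225 q [-0.33  0.38 -0.35  0.84 -0.01  1.3 ]
need mm [-0.7 -1.7 35.5] turn(cw) 0.42
```

```bash
python3 -m crank '[[[0,0,4,0,255],[0,0,4,0,255],[0,0,4,0,255],[0,0,4,0,255],[0,0,0,0,255]]]'; python3 st.py 0.45 -0.16 0.003 86
```

```text
clock: 13.55
eef_pos: [0.4532, -0.157, 0.0256]
tool_rot: [0.728, 0.685, -0.001, 0.004]
ft_force: [-0.7, -1.2, -0.5]
grip_width: 0.0226
t 13.55 p [ 0.4532 -0.157   0.0256] yaw 86.49 tilt z [ 0.003 -0.007 -1.   ] F [-0.7 -1.2 -0.5] w 0.0226 q [-0.33  0.4  -0.37  0.8  -0.01  1.3 ]
need mm [-3.  -3.1 22.6] turn(cw) 0.49
```

```bash
python3 -m crank '[[[0,0,4,0,255],[0,0,4,0,255],[0,0,4,0,255],[0,0,0,0,255]]]'; python3 st.py 0.45 -0.16 0.003 86
python3 - <<'E'
from workcell import bot
from h import *
c=bot.camera("scene")
im=cv2.convertScaleAbs(cv2.resize(c["img"][150:250,160:320],None,fx=4,fy=4,interpolation=cv2.INTER_CUBIC),alpha=1.6,beta=15);cv2.imwrite("pics/scene8z.png",im)
E
```

```text
clock: 14.05
eef_pos: [0.4558, -0.1557, 0.017]
tool_rot: [0.728, 0.686, 0.002, 0.005]
ft_force: [-0.6, -1.0, 0.5]
grip_width: 0.0227
t 14.05 p [ 0.4558 -0.1557  0.017 ] yaw 86.56 tilt z [ 0.01  -0.005 -1.   ] F [-0.6 -1.   0.5] w 0.0227 q [-0.33  0.41 -0.38  0.77 -0.    1.3 ]
need mm [-4.6 -5.6 14. ] turn(cw) 0.56
```

View pics/scene8z.png

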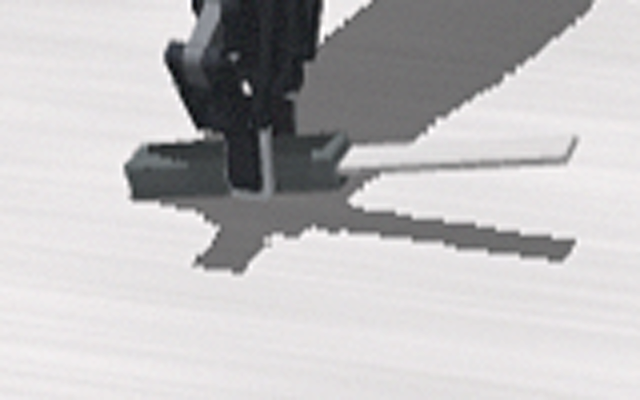

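The butt is on the bench at (130–200, 195) and the bar is pivoting flat as planned. I'll continue down.

```bash
python3 -m crank '[[[0,0,4,0,255],[0,0,4,0,255],[0,0,3,0,255],[0,0,0,0,255]]]'; python3 st.py 0.45 -0.16 0.003 86
```

```text
clock: 14.6
eef_pos: [0.4579, -0.1549, 0.0079]
tool_rot: [0.728, 0.686, 0.004, 0.006]
ft_force: [-1.7, -0.1, 2.4]
grip_width: 0.0225
t 14.6 p [ 0.4579 -0.1549  0.0079] yaw 86.59 tilt z [ 0.015 -0.003 -1.   ] F [-1.7 -0.1  2.4] w 0.0225 q [-0.33  0.42 -0.39  0.74  0.    1.3 ]
need mm [-5.6 -7.6  4.8] turn(cw) 0.59
```

```bash
python3 -m crank '[[[0,0,3,0,255],[0,0,2,0,255],[0,0,0,0,255]]]'; python3 st.py 0.45 -0.16 0.003 86
python3 - <<'E'
from workcell import bot
from h import *
c=bot.camera("scene");W=world(c)
for u in range(250,310,6):
    col=W[190:225,u];k=col[:,2]>.006
    if k.any():print(u,np.median(col[k],0).round(4))
im=cv2.convertScaleAbs(cv2.resize(c["img"][150:250,160:320],None,fx=4,fy=4,interpolation=cv2.INTER_CUBIC),alpha=1.6,beta=15);cv2.imwrite("pics/scene9z.png",im)
E
```

```text
clock: 14.98
eef_pos: [0.4587, -0.1545, 0.0039]
tool_rot: [0.728, 0.686, 0.005, 0.007]
ft_force: [-0.8, 1.3, 4.2]
grip_width: 0.0226
t 14.97 p [ 0.4587 -0.1545  0.0039] yaw 86.59 tilt z [ 0.017 -0.003 -1.   ] F [-0.8  1.3  4.2] w 0.0226 q [-0.33  0.43 -0.39  0.73  0.    1.3 ]
need mm [-6.  -8.3  0.7] turn(cw) 0.59
250 [ 0.4673 -0.1052  0.0157]
256 [ 0.4658 -0.0941  0.0152]
262 [ 0.4647 -0.0831  0.0152]
268 [ 0.4665 -0.0712  0.0159]
274 [ 0.4685 -0.0593  0.0163]
280 [ 0.4677 -0.0483  0.0171]
286 [ 0.4672 -0.0373  0.017 ]
292 [ 0.4705 -0.0254  0.0181]
298 [ 0.4713 -0.0142  0.018 ]
304 [ 0.4624 -0.005   0.0172]
```

View pics/scene9z.png

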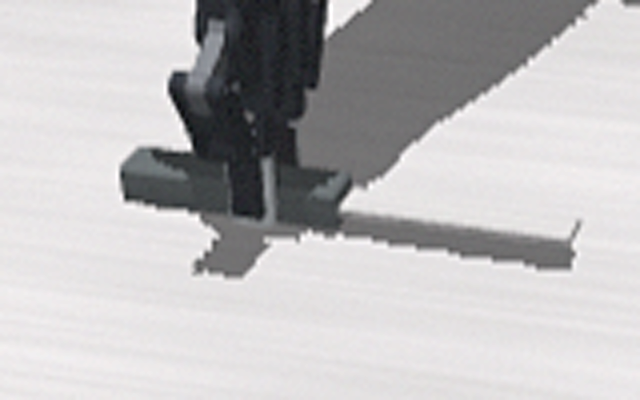

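Nearly flat: the blade rises only about 3 mm along its length. I'll go down another 2 mm.

```bash
python3 -m crank '[[[0,0,2,0,255],[0,0,0,0,255]]]'; python3 st.py 0.45 -0.16 0.003 86
python3 - <<'E'
from workcell import bot
from h import *
c=bot.camera("scene");W=world(c)
for u in range(250,310,8):
    col=W[190:225,u];k=col[:,2]>.006
    if k.any():print(u,np.median(col[k],0).round(4))
E
```

```text
clock: 15.28
eef_pos: [0.459, -0.1543, 0.0023]
tool_rot: [0.728, 0.686, 0.006, 0.007]
ft_force: [-1.3, 0.1, 3.2]
grip_width: 0.0226
t 15.28 p [ 0.459  -0.1543  0.0023] yaw 86.58 tilt z [ 0.018 -0.002 -1.   ] F [-1.3  0.1  3.2] w 0.0226 q [-0.33  0.43 -0.4   0.73  0.    1.3 ]
need mm [-6.3 -8.6 -0.8] turn(cw) 0.58
250 [ 0.4658 -0.1057  0.0125]
258 [ 0.4658 -0.0904  0.0125]
266 [ 0.4662 -0.0751  0.013 ]
274 [ 0.4706 -0.059   0.0139]
282 [ 0.4707 -0.0439  0.0125]
290 [ 0.4713 -0.0289  0.0134]
298 [ 0.4703 -0.0144  0.0133]
306 [1.2262 0.1472 0.5204]
```

```bash
python3 -m crank '[[[0,0,0,0,150],[0,0,0,0,100],[0,0,0,0,50],[0,0,0,0,0],[0,0,0,0,0],[0,0,0,0,0]]]'; python3 -m crank '[[[0,0,-15,0,0],[0,0,-30,0,0],[0,0,-40,0,0],[0,0,-40,0,0],[-40,-20,-20,0,0],[-40,-20,0,0,0],[-40,-20,0,0,0],[0,0,0,0,0],[0,0,0,0,0]]]'
python3 - <<'E'
from workcell import bot
from h import *
for n in ("scene","top"):
    c=bot.camera(n);cv2.imwrite(f"pics/{n}10.png",c["img"]);W=world(c)
    if n=="top":
        np.set_printoptions(precision=4,suppress=True)
        for r in (240,260): print(r,W[r,48:140:8,2])
o=bot.get_obs();print(o["clock"],o["eef_pos"],o["ft_force"])
E
```

```text
clock: 16.08
eef_pos: [0.4589, -0.1543, 0.0013]
tool_rot: [0.728, 0.686, 0.006, 0.006]
ft_force: [-0.4, -0.5, -0.2]
grip_width: 0.0853
clock: 17.2
eef_pos: [0.3897, -0.2741, 0.1598]
tool_rot: [0.727, 0.687, 0.007, 0.012]
ft_force: [0.3, 0.6, -0.4]
grip_width: 0.0855
240 [0.1177 0.1161 0.1098 0.1111 0.1138 0.1127 0.1158 0.1162 0.1185 0.1194
 0.1204 0.0962]
260 [0.1151 0.111  0.1115 0.1139 0.1156 0.1155 0.116  0.1178 0.1195 0.1203
 0.1196 0.0858]
17.3 [ 0.3901 -0.2736  0.1595] [-0.0701 -0.5192 -0.0295]
```

View pics/scene10.png

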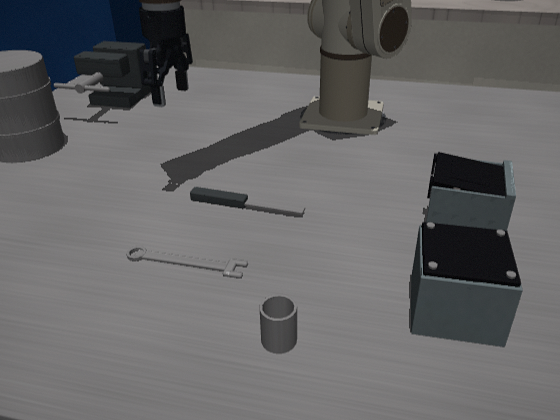

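View pics/top10.png

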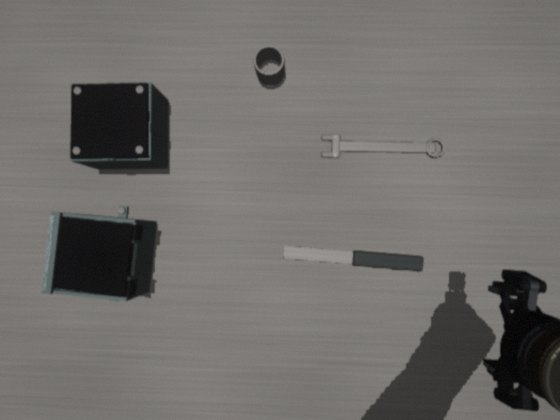

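The final pictures show the bar flat on the bench, the spanner in its original spot (321–445, 134–157), the cover propped on its clips and the gripper clear of everything.

```bash
python3 -c "
from workcell import bot
print(bot.job_done())"
```

```text
the job is handed in; nothing more can be done
None
```

The cover is off its clips and the job is handed in at about 17 s of the 51 s allowed; no verdict comes back.

**What I did:** I gripped the bar at its balance and slid the blade about 50 mm into the notch. I then pressed the handle down so the bar turned in the pads by about 0.45 rad. The vertical force rose to about 7 N and fell to 2.5 N as the cover popped. I drew the blade out, set the bar down butt first, pressed it flat and only then opened the gripper.

**Last checks:**
- **Cover:** its front edge sits about 10 mm above shut, against the stated 9 mm, which is within camera accuracy. Its far edge is still under the lip. It may have slid forward a millimetre or two as the blade came out.
- **Bar:** it lies flat, within about 1 mm in depth before release. It rests roughly 15–20 mm from its starting place, turned about 3.5°.
- **Spanner:** it is at the same pixels as at the start.
- **Robot:** the arm is clear of everything. Every wrist force I read was under 10 N.

No check failed. The tool tilted by up to about 1° during moves, which I left alone because the moves cannot correct tilt.

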